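Gauge an offcut and bin it by length

ROBOT

A 6-joint arm with a two-finger parallel gripper is mounted at the origin on the work surface. World frame = base frame: x ahead of the robot, y to its left, z up, the work surface at z = 0. Lengths are in m, angles in rad, forces in N, time in s.
With the tool pointing down it reaches from about 0.4 to 0.825 m from the base axis. Payload 7 kg.
Tool frame: the origin (TCP) lies at the very end of the fingers, on their centre line; the grasp point (between the pads) lies 19 mm behind it; z points along the fingers, y is the line along which they close (so a half turn about z gives the same grasp; the last joint's range is limited). The gripper opens to 88 mm and grips with 3 to 60 N. Pads are 19 mm wide; open, the fingers measure 130 mm over their backs; the gripper's body (78 mm by 193 mm) begins 47 mm behind the grasp point.
Start: joints at [-0.836, 0.359, 0.012, 0, -1.224, -0.288], TCP at [0.292, -0.609, 0.227] pointing down, gripper open.
Joint ranges: [-3.07, 3.07], [-1.43, 2.12], [-1.02, 1.25], [-3.03, 1.67], [-3.05, -0], [-3.03, 3.03]. Speed limits (rad/s): [2.39, 2.39, 3.01, 3.14, 3.14, 3.14].

INTERFACE

Orientations are given as [roll, pitch, yaw] about the fixed x, y, z axes, in that order (R = Rz(yaw) Ry(pitch) Rx(roll)).
In Python, from station import * gives the robot as it stands.
- The arm moves only by the tool servo_tool, never from a script. Its argument "moves" is a list of rows, each an object of numbers: "jaw": the opening, from 0 (shut) to 1 (fully open); "dx", "dy", "dz": the shift along the world's x, y, z in m; "roll": the turn about the world's z in degrees. A call has exactly 10 rows; each row shifts and turns the commanded pose from where the row before left it; what a row does not reach is not made up. A row lasts 1/8 s, in which the tool goes at most 62.5 mm and 10.7 degrees, less where a joint would pass 70% of its speed; a pose out of reach is approached as far as the arm can. A call with a gripper value outside its range is refused whole. The fingers move at their own pace and stop on an object; "newtons" is the grip in N (left out, the last holds). Time passes only in rows, so rows that do not move let the fingers close, or fill a call up. It gives the time, the measured TCP pose, the force, the opening and the grip force at its end, in the units of the state.
- get_state(): the state, without advancing time (a new reading comes with each control period).
- grab_frame(name): name is "scene" or "top" or "wrist"; returns (picture, depth): 420x560x3 uint8, red, green, blue; 420x560 float32, m along the optical axis (not along the pixel's ray), 0 where there is no reading.
- calibration(name): a dict with "intrinsics" (3x3 intrinsics, pixels), "R" (3x3) and "t" (3): a world point X has camera coordinates R X + t. Camera axes: x right, y down, z forward; pixel columns grow to the right and rows downward; lengths in m; the calibration is good to about 2 mm. A picture is of the moment at which its call begins: read the wrist's pose just before it. calibration takes no time and is no camera call; for the wrist camera it gives the pose at the moment of the call.
- job_done(): hands the job in; it is judged then, once.
The state is a dict: "t": time; "q": joint angles; "qd": joint speeds; "joint_efforts": joint torques, N m; "eef_pos": TCP position; "ee_rot": TCP orientation; "force": force on the tool from outside, world axes, zero at the start; "moment": the same for the moment, N m; "width": finger opening in m; "gripper_force": force on a finger pad.
Only numpy, scipy, OpenCV 4.12 (cv2) and the standard library are available. Lean on these libraries where they do the work, as an engineer would, in place of code of your own. Each camera call takes 0.05 s, during which the arm holds its last target. There are 200 camera calls.

TASK

Measure the aluminium offcut that lies against the gauge's stop: leaving it where it lies, pull the sprung pointer out level with the offcut's free end, hold it there for a second, then let it run back home. Then lay that offcut flat in the bin of the same colour as the zone the pointer reached, setting it down rather than dropping it in. Leave the waiting offcuts and the jar alone and do not knock the lamp bar above the gauge.

Things in the scene. Friction and masses are not known exactly. Their poses are not given: they have to be found in the camera images.
- gauge: fixed wooden board, 15 mm thick, flat on the table. Origin: table level, under the stop face. x points along the lane roughly towards the robot (yaw near 3.14), z up. It spans x -215..70, y -115..50 mm, with a wing x -70..120, y 50..155 mm, for the three waiting offcuts. Beside the lane (y -55..-21 mm) a yellow zone marks lengths 40-120 mm from the stop, a blue zone 120-195 mm.
- gauge_zero (a point): on the board's top (15 mm above the table) at the stop face, on the lane's centre line; axes as the gauge's. The lane runs along -x from here. The offcut to measure has its origin here (within 3 mm), the others theirs at gauge x = 100 mm, y = 75, 105, 135 mm. Stop block 12 x 50 mm, 22 mm high; two 6 mm high fences, x -23..-1 mm, stand 14 to 19 mm either side of the lane's centre line
- lamp: fixed white lamp tube, 28 mm diameter, along the gauge's y from -170 to 180 mm, axis at gauge x = 47 mm, 167 mm above the table, on 16 mm posts at its ends. It hangs by the pointer's handle when home (22 mm on its robot side): a vertical gripper would strike it, so lean the tool's top 30 to 40 degrees away from the robot. Its frame equals the gauge's frame
- pointer (a joint): slide of the sprung pointer, m: 0 = home (tip level with the stop face); grows as it is pulled along the gauge's -x, away from the robot, to 0.19 at most; equals the tip's distance from the stop face. Spring pull 3 N at 0, 8 N at 0.165; damped (12 N s/m), it runs home by itself within 1.5 s when let go
- pointer_tip (a point): on the red pointer blade (6 mm along x, 3 mm thick), at the middle of its lane-side end, on the edge farthest from the robot, which is the edge to read; 24.5 mm above the table, at gauge y = -20 mm (lane centre y = 0); axes as the gauge's; moves with the pointer
- pointer_grip (a point): grip point on the pointer's upright orange handle, 62 mm above the table, 25 mm along gauge +x from the tip, at gauge y = -82 mm. Handle: 14 mm along the gauge's y, 22 mm along x, top 83 mm above the table; grip it across y. Axes as the gauge's; moves with the pointer
- jar: bystander: closed amber jar, 64 mm diameter, 85 mm high, origin at the centre of its underside
- rail_a: loose aluminium profile offcut, 85 mm long, 24 mm square, about 59 g. Origin: centre of the underside at the end that meets the stop; its own x axis runs from the free end to this end (the offcut spans x -85..0 mm), z up, lying flat
- rail_a_end (a point): middle of the free end face of rail_a, 85 mm from its origin, 12 mm above its underside
- rail_a_mid (a point): centre of rail_a (mid length, 12 mm above its underside)
- rail_b: loose aluminium profile offcut, 105 mm long, 24 mm square, about 74 g. Origin: centre of the underside at the end that meets the stop; its own x axis runs from the free end to this end (the offcut spans x -105..0 mm), z up, lying flat
- rail_b_end (a point): middle of the free end face of rail_b, 105 mm from its origin, 12 mm above its underside
- rail_b_mid (a point): centre of rail_b (mid length, 12 mm above its underside)
- rail_c: loose aluminium profile offcut, 140 mm long, 24 mm square, about 98 g. Origin: centre of the underside at the end that meets the stop; its own x axis runs from the free end to this end (the offcut spans x -140..0 mm), z up, lying flat
- rail_c_end (a point): middle of the free end face of rail_c, 140 mm from its origin, 12 mm above its underside
- rail_c_mid (a point): centre of rail_c (mid length, 12 mm above its underside)
- rail_d: loose aluminium profile offcut, 165 mm long, 24 mm square, about 115 g. Origin: centre of the underside at the end that meets the stop; its own x axis runs from the free end to this end (the offcut spans x -165..0 mm), z up, lying flat
- rail_d_end (a point): middle of the free end face of rail_d, 165 mm from its origin, 12 mm above its underside
- rail_d_mid (a point): centre of rail_d (mid length, 12 mm above its underside)
- yellow_bin_in (a point): centre of the inner floor (5 mm above the table) of the fixed open yellow plastic bin, 240 mm long (x) x 140 mm wide (y) x 55 mm high, walls and floor 5 mm; axes are the bin's: x along its length, z up. The two bins stand left and right of the gauge, either way round
- blue_bin_in (a point): centre of the inner floor (5 mm above the table) of the fixed open blue plastic bin, 240 mm long (x) x 140 mm wide (y) x 55 mm high, walls and floor 5 mm; axes are the bin's: x along its length, z up. The two bins stand left and right of the gauge, either way round
Not all that is in view belongs to the job. Leave any orange or purple look-alike of the rail_b alone.

How it is judged:
By the outcome, as a careful person would: the job done as asked, in the order asked, and still so for the second after the job is handed in, with the robot touching nothing.
It also fails if it takes over 58 s, if anything falls off the work surface, if the arm or the gripper's body presses on something with over 40 N, if the wrist force passes 120 N, or if a joint passes its speed limit or range.

## Working session

There is one attempt and no reset: what is moved stays moved. The work goes in short steps, Python scripts to look and compute and a tool call to move; the robot and the scene stay as the last step left them, time stands still between calls to the robot, and variables do not carry over. Pictures are saved under pics/ and viewed, at most 10 in all, crops included, and the job is handed in when it is done.

Besides the shell and the picture viewer there is one more tool, called after ">>>" by a JSON object that holds its "op" and its "data", one argument or row to a line. servo_tool: Moves the arm, as the interface text tells. Its arguments: {"type":"object","properties":{"moves":{"type":"array","items":{"type":"object","properties":{"jaw":{"type":"number"},"dx":{"type":"number"},"dy":{"type":"number"},"dz":{"type":"number"},"roll":{"type":"number"}}}},"newtons":{"type":"number"}},"required":["moves"]}

```bash
mkdir -p pics; ls
cat > h.py <<'E'
from station import *
import numpy as np, cv2
def snap(n):
    c=calibration(n); p,d=grab_frame(n); return p,d,c
def ray(c,uv,z):
    uv=np.atleast_2d(uv).astype(float)
    K=np.array(c["intrinsics"]);R=np.array(c["R"]);t=np.array(c["t"])
    o=-R.T@t; r=(R.T@np.linalg.inv(K)@np.c_[uv,np.ones(len(uv))].T).T
    return o+r*((z-o[2])/r[:,2])[:,None]
def proj(c,X):
    X=np.atleast_2d(X); Y=X@np.array(c["R"]).T+np.array(c["t"]); y=Y@np.array(c["intrinsics"]).T
    return y[:,:2]/y[:,2:]
def cloud(c,d):
    K=np.array(c["intrinsics"]);R=np.array(c["R"]);t=np.array(c["t"])
    v,u=np.mgrid[:d.shape[0],:d.shape[1]]
    P=np.stack([u*d,v*d,d],-1)@np.linalg.inv(K).T
    return (P-t)@R
E
python3 - <<'E'
from h import *
for n in ("scene","top"):
    p,d,c=snap(n); cv2.imwrite(f"pics/{n}0.png",p[:,:,::-1]); np.savez(f"{n}0.npz",p=p,d=d,**{k:np.array(c[k]) for k in("intrinsics","R","t")})
    R=np.array(c["R"]); print(n,-R.T@np.array(c["t"]))
s=get_state(); print(s)
E
```

```text
pics
scene [1.0674682  0.45718352 0.98951813]
top [0.42932476 0.00916848 1.06304866]
{'t': 0.1, 'q': array([-8.35936026e-01,  3.59336868e-01,  1.11847822e-02, -3.00230573e-04,
       -1.22410727e+00, -2.88073596e-01]), 'qd': array([ 0.00143091, -0.00334391,  0.0025381 ,  0.00224236, -0.00070265,
        0.00122332]), 'joint_efforts': array([-1.03068956e-03, -5.84162271e+01,  2.93751866e+01,  7.01559573e+00,
        1.01776875e-02, -6.05067135e-05]), 'eef_pos': array([ 0.29142555, -0.60838032,  0.22571883]), 'ee_rot': array([ 3.14010972e+00, -1.45069506e-04, -2.69490806e+00]), 'force': array([0.56148116, 0.12814127, 0.82983803]), 'moment': array([0.05503363, 0.00961099, 0.01853347]), 'gripper_force': 0.0, 'width': 0.08774429759056887}
```

View pics/scene0.png

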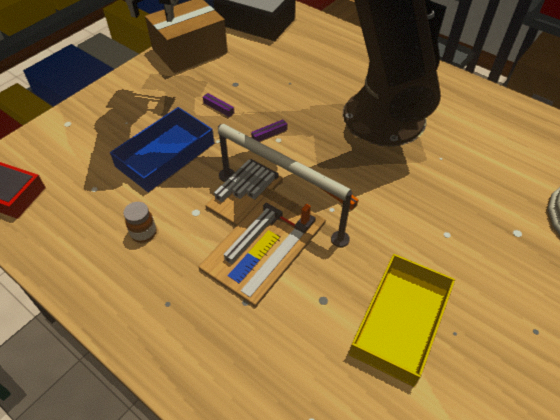

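View pics/top0.png

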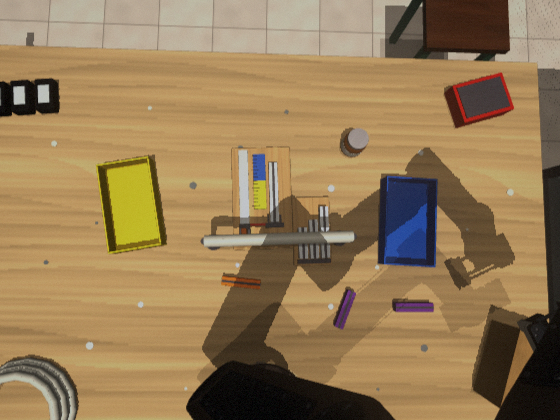

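The scene view shows the gauge at about (265,240), with the measured offcut in the lane at (250,235). Three offcuts wait on the wing at (245,180), with the jar at (140,220). The lamp runs from (222,130) to (350,192), the yellow bin is at (405,320), and the blue bin is at (165,150).

The top view shows the lane offcut at about (273,195), yellow zone (259,195), blue zone (259,167) and orange handle near (250,230) under the lamp.

Could be taken for the target:
- waiting offcuts at (302..326,245) in the top view
- orange bar (240,281)
- purple bars (345,308) and (413,306)
- white strip (243,190)

My choice is the lane offcut at (273,195). Next I'll measure it and check a close crop.

Run:
```python
from h import *
for n in ("top","scene"):
    c=np.load(n+"0.npz"); p=c["p"];d=c["d"]; W=cloud(c,d)
    hsv=cv2.cvtColor(p,cv2.COLOR_RGB2HSV); 
    reg=(W[...,0]>.3)&(W[...,0]<.9)&(np.abs(W[...,1])<.2)
    def rect(m,z,lab):
        m=m.astype(np.uint8); k,l,s,_=cv2.connectedComponentsWithStats(m)
        if k<2: print(lab,'none');return
        i=1+np.argmax(s[1:,4]); uv=np.argwhere(l==i)[:,::-1]
        X=ray(c,uv,z)[:,:2].astype(np.float32)*1000; r=cv2.minAreaRect(X)
        print(n,lab,s[i,4],np.round(cv2.boxPoints(r),1).tolist(),np.round(r[2],1))
    H,S,V=hsv[...,0],hsv[...,1],hsv[...,2]
    zreg=(W[...,2]>.005)&(W[...,2]<.022)&reg
    rect((H>105)&(H<125)&(S>150)&zreg,.015,"bluez")
    rect((H>24)&(H<33)&(S>200)&(V>120)&zreg,.015,"yelz")
    rect((S<60)&(V>120)&zreg,.015,"white")
    rect((W[...,2]>.033)&(W[...,2]<.046)&(S<90)&reg&(W[...,0]>.4),.039,"offcut")
    rect(((H<8)|(H>173))&(S>170)&reg&(W[...,2]>.015),.0245,"red")
    m=(H>3)&(H<14)&(S>190)&reg&(W[...,2]>.045); rect(m,.083,"handle")
    if m.any(): print("handle cloud",np.round(np.percentile(W[m],[2,50,98],axis=0),4).tolist())
    m=(W[...,2]>.14)&(W[...,2]<.2)&reg; rect(m,.181,"lamp")
    for nm,hm in (("BLUE",(H>105)&(H<125)&(S>150)),("YEL",(H>24)&(H<33)&(S>200)&(V>60))):
        m=hm&(np.abs(W[...,1])>.15)&(np.abs(W[...,1])<.6)&(W[...,2]>.045)&(W[...,2]<.065)&(W[...,0]>.2)
        rect(m,.055,nm)
c=np.load("top0.npz");cv2.imwrite("pics/c1.png",cv2.resize(c["p"][130:280,210:370,::-1],None,fx=5,fy=5,interpolation=cv2.INTER_CUBIC)[:600])
```

```text
top bluez 244 [[619.2000122070312, 38.70000076293945], [619.7999877929688, 10.699999809265137], [688.0, 12.199999809265137], [687.4000244140625, 40.20000076293945]] 1.2
yelz none
top white 659 [[497.79998779296875, 75.9000015258789], [499.0, 49.79999923706055], [701.5999755859375, 59.5], [700.2999877929688, 85.5]] 2.7
top offcut 602 [[487.3999938964844, 3.0], [488.20001220703125, -43.0], [663.7000122070312, -39.70000076293945], [662.9000244140625, 6.199999809265137]] 1.1
top red 16 [[490.1000061035156, 46.599998474121094], [490.79998779296875, 8.399999618530273], [493.6000061035156, 8.399999618530273], [492.8999938964844, 46.70000076293945]] 1.1
top handle 11 [[468.29998779296875, 64.5999984741211], [468.3999938964844, 56.900001525878906], [476.20001220703125, 57.099998474121094], [476.0, 64.80000305175781]] 1.4
handle cloud [[0.3019, -0.0638, 0.0813], [0.4709, 0.0595, 0.0831], [0.4762, 0.0647, 1.063]]
top lamp 1787 [[429.6000061035156, 154.3000030517578], [447.3999938964844, -200.6999969482422], [474.79998779296875, -199.3000030517578], [457.1000061035156, 155.60000610351562]] 2.9
t
[... 1200 characters left out ...]
[505.3999938964844, 75.5], [495.70001220703125, 91.30000305175781]] 31.8
handle cloud [[0.4412, 0.0579, 0.0463], [0.4734, 0.0673, 0.0765], [0.4801, 0.1582, 0.1637]]
scene lamp 1879 [[434.0, 169.39999389648438], [452.20001220703125, -198.10000610351562], [496.6000061035156, -195.89999389648438], [478.3999938964844, 171.60000610351562]] 2.8
scene BLUE 178 [[388.20001220703125, -376.70001220703125], [626.4000244140625, -395.3999938964844], [632.4000244140625, -318.79998779296875], [394.29998779296875, -300.1000061035156]] 85.5
scene YEL 698 [[407.6000061035156, 416.0], [433.29998779296875, 279.6000061035156], [668.0999755859375, 323.79998779296875], [642.4000244140625, 460.20001220703125]] 10.7
```

Run:
```python
import numpy as np,cv2
a=np.load("top0.npz")["p"][135:270,215:345,::-1]; b=np.load("scene0.npz")["p"][155:305,190:360,::-1]
a=cv2.resize(a,(400,415),interpolation=2); b=cv2.resize(b,(400,353),interpolation=2)
o=np.zeros((415,800,3),np.uint8);o[:,:400]=a;o[:353,400:]=b;cv2.imwrite("pics/c2.png",o)
```

```text
(no output)
```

View pics/c2.png

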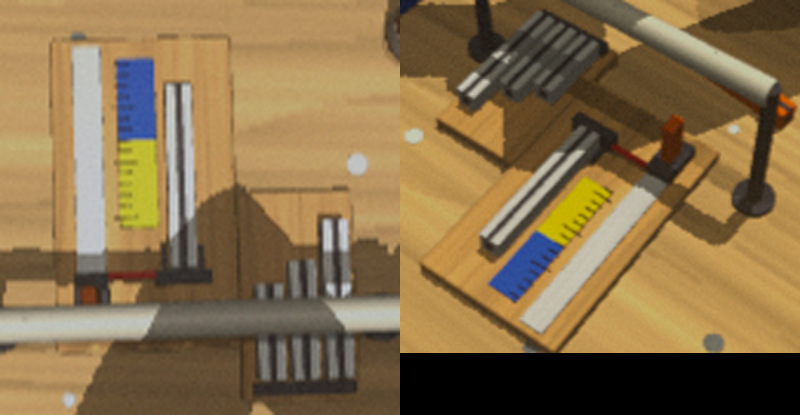

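The crop confirms the choice: the offcut lies against the black stop at crop (180,265), with its free end at (178,83) in the blue zone. The edge and zone fits put the end about 165 mm from the stop, so it is rail_d and belongs in the blue bin. Gauge zero is about (0.497,-0.020), with the lane running away from the robot at 2.85°.

The moves can't tilt the tool directly. I'll bring the arm in and command past the inner reach, to see whether the tool leans.

>>> {"op": "servo_tool", "data": {
  "moves": [
    {"dx": 0.015, "dy": 0.06, "dz": 0.007, "roll": -2.27, "jaw": 0.5},
    {"dx": 0.015, "dy": 0.06, "dz": 0.007, "roll": -2.27, "jaw": 0.5},
    {"dx": 0.015, "dy": 0.06, "dz": 0.007, "roll": -2.27, "jaw": 0.5},
    {"dx": 0.015, "dy": 0.06, "dz": 0.007, "roll": -2.27, "jaw": 0.5},
    {"dx": 0.015, "dy": 0.06, "dz": 0.007, "roll": -2.27, "jaw": 0.5},
    {"dx": 0.015, "dy": 0.06, "dz": 0.007, "roll": -2.27, "jaw": 0.5},
    {"dx": 0.015, "dy": 0.06, "dz": 0.007, "roll": -2.27, "jaw": 0.5},
    {"dx": 0.015, "dy": 0.06, "dz": 0.007, "roll": -2.27, "jaw": 0.5},
    {"dx": 0.015, "dy": 0.06, "dz": 0.007, "roll": -2.27, "jaw": 0.5},
    {"dx": 0.015, "dy": 0.06, "dz": 0.007, "roll": -2.27, "jaw": 0.5}
  ]
}}

```text
t: 1.35
eef_pos: [0.4415, -0.0067, 0.297]
ee_rot: [3.141, 0.001, -3.092]
force: [0.7, -0.4, -0.8]
width: 0.0437
gripper_force: 0.0
```

>>> {"op": "servo_tool", "data": {
  "moves": [
    {"dx": -0.03, "dy": 0.027, "jaw": 0.5},
    {"dx": -0.05, "dy": -0.0025, "jaw": 0.5},
    {"dx": -0.05, "dy": -0.0025, "jaw": 0.5},
    {"dx": -0.05, "dy": -0.0025, "jaw": 0.5},
    {"jaw": 0.5},
    {"jaw": 0.5},
    {"jaw": 0.5},
    {"jaw": 0.5},
    {"jaw": 0.5},
    {"jaw": 0.5}
  ]
}}

```text
$.moves[0]: bad value
```

Run:
```python
from h import *
s=get_state(); print(np.round(s["q"],3),np.round(s["eef_pos"],4),np.round(np.degrees(s["ee_rot"]),2))
```

```text
[ 0.434 -0.082 -0.352 -0.    -1.301 -1.955] [ 0.4415 -0.0067  0.297 ] [ 1.7998e+02  4.0000e-02 -1.7715e+02]
```

>>> {"op": "servo_tool", "data": {
  "moves": [
    {"dx": -0.007, "dy": -0.055, "dz": 0, "roll": 0, "jaw": 0.5},
    {"dx": -0.007, "dy": -0.055, "dz": 0, "roll": 0, "jaw": 0.5},
    {"dx": -0.007, "dy": -0.053, "dz": 0, "roll": 0, "jaw": 0.5},
    {"dx": -0.05, "dy": -0.003, "dz": 0, "roll": 0, "jaw": 0.5},
    {"dx": -0.05, "dy": -0.003, "dz": 0, "roll": 0, "jaw": 0.5},
    {"dx": -0.05, "dy": -0.003, "dz": 0, "roll": 0, "jaw": 0.5},
    {"dx": 0, "dy": 0, "dz": 0, "roll": 0, "jaw": 0.5},
    {"dx": 0, "dy": 0, "dz": 0, "roll": 0, "jaw": 0.5},
    {"dx": 0, "dy": 0, "dz": 0, "roll": 0, "jaw": 0.5},
    {"dx": 0, "dy": 0, "dz": 0, "roll": 0, "jaw": 0.5}
  ]
}}

```text
t: 2.6
eef_pos: [0.2712, -0.1806, 0.2962]
ee_rot: [3.142, -0.001, -3.091]
force: [0.5, 0.7, -0.1]
width: 0.0437
gripper_force: 0.0
```

Run:
```python
from h import *
s=get_state(); print(np.round(s["q"],3),np.round(s["eef_pos"],4),np.round(np.degrees(s["ee_rot"]),2))
```

```text
[ 0.042 -0.321 -0.528 -0.    -1.365 -1.562] [ 0.2712 -0.1806  0.2962] [ 1.8000e+02 -8.0000e-02 -1.7709e+02]
```

>>> {"op": "servo_tool", "data": {
  "moves": [
    {"dx": 0.058, "dy": 0.0025, "dz": 0.022, "roll": 0, "jaw": 0.5},
    {"dx": 0.058, "dy": 0.0025, "dz": 0.022, "roll": 0, "jaw": 0.5},
    {"dx": 0.058, "dy": 0.0025, "dz": 0.022, "roll": 0, "jaw": 0.5},
    {"dx": 0.058, "dy": 0.0025, "dz": 0.022, "roll": 0, "jaw": 0.5},
    {"dx": 0.058, "dy": 0.0025, "dz": 0.022, "roll": 0, "jaw": 0.5},
    {"dx": 0.058, "dy": 0.0025, "dz": 0.022, "roll": 0, "jaw": 0.5},
    {"dx": 0.058, "dy": 0.0025, "dz": 0.022, "roll": 0, "jaw": 0.5},
    {"dx": 0.058, "dy": 0.0025, "dz": 0.022, "roll": 0, "jaw": 0.5},
    {"dx": 0.058, "dy": 0.0025, "dz": 0.022, "roll": 0, "jaw": 0.5},
    {"dx": 0.058, "dy": 0.0025, "dz": 0.022, "roll": 0, "jaw": 0.5}
  ]
}}

```text
t: 3.85
eef_pos: [0.8221, -0.154, 0.4951]
ee_rot: [-3.132, 0.014, -3.093]
force: [95.2, 8.0, 153.6]
width: 0.0437
gripper_force: 0.0
```

```bash
cat > st.py <<'E'
from h import *
s=get_state(); print(np.round(s["t"],2),np.round(s["q"],3),np.round(s["eef_pos"],4),np.round(np.degrees(s["ee_rot"]),2),round(s["width"],4),np.round(s["force"],1))
E
python3 st.py
```

```text
3.85 [ 0.051  0.739  1.252  0.011 -2.07  -1.567] [ 0.8221 -0.154   0.4951] [-179.45    0.8  -177.19] 0.0437 [ 95.2   8.  153.6]
```

>>> {"op": "servo_tool", "data": {
  "moves": [
    {"dx": 0, "dy": 0, "dz": 0, "roll": 0, "jaw": 0.5},
    {"dx": 0.004, "dy": 0, "dz": 0, "roll": 0, "jaw": 0.5},
    {"dx": 0.004, "dy": 0, "dz": 0, "roll": 0, "jaw": 0.5},
    {"dx": 0.004, "dy": 0, "dz": 0, "roll": 0, "jaw": 0.5},
    {"dx": 0.004, "dy": 0, "dz": 0, "roll": 0, "jaw": 0.5},
    {"dx": 0.004, "dy": 0, "dz": 0, "roll": 0, "jaw": 0.5},
    {"dx": 0.004, "dy": 0, "dz": 0, "roll": 0, "jaw": 0.5},
    {"dx": 0.004, "dy": 0, "dz": 0, "roll": 0, "jaw": 0.5},
    {"dx": 0.004, "dy": 0, "dz": 0, "roll": 0, "jaw": 0.5},
    {"dx": 0, "dy": 0, "dz": 0, "roll": 0, "jaw": 0.5}
  ]
}}

```text
t: 5.1
eef_pos: [0.8384, -0.1502, 0.4852]
ee_rot: [-3.129, 0.033, -3.091]
force: [0.7, 0.4, 0.5]
width: 0.044
gripper_force: 0.0
```

```bash
python3 st.py
```

```text
5.1 [ 0.056  0.751  1.251  0.014 -2.037 -1.569] [ 0.8384 -0.1502  0.4852] [-179.27    1.9  -177.08] 0.044 [0.7 0.4 0.5]
```

The tool does lean when I push gently past the reach limit. I'll keep building the lean, then turn it half way about z.

>>> {"op": "servo_tool", "data": {
  "moves": [
    {"dx": 0.01, "dy": 0, "dz": 0, "roll": 0, "jaw": 0.5},
    {"dx": 0.015, "dy": 0, "dz": 0, "roll": 0, "jaw": 0.5},
    {"dx": 0.02, "dy": 0, "dz": 0, "roll": 0, "jaw": 0.5},
    {"dx": 0.025, "dy": 0, "dz": 0, "roll": 0, "jaw": 0.5},
    {"dx": 0.03, "dy": 0, "dz": 0, "roll": 0, "jaw": 0.5},
    {"dx": 0.03, "dy": 0, "dz": 0, "roll": 0, "jaw": 0.5},
    {"dx": 0.03, "dy": 0, "dz": 0, "roll": 0, "jaw": 0.5},
    {"dx": 0.03, "dy": 0, "dz": 0, "roll": 0, "jaw": 0.5},
    {"dx": 0.03, "dy": 0, "dz": 0, "roll": 0, "jaw": 0.5},
    {"dx": 0.02, "dy": 0, "dz": 0, "roll": 0, "jaw": 0.5}
  ]
}}

```text
t: 6.35
eef_pos: [0.96, -0.1321, 0.3985]
ee_rot: [-3.086, 0.161, -3.086]
force: [0.1, 0.3, 0.4]
width: 0.0439
gripper_force: 0.0
```

```bash
python3 st.py
```

```text
6.35 [ 0.086  0.869  1.25   0.062 -1.792 -1.588] [ 0.96   -0.1321  0.3985] [-176.8     9.24 -176.82] 0.0439 [0.1 0.3 0.4]
```

>>> {"op": "servo_tool", "data": {
  "moves": [
    {"dx": 0.03, "dy": 0.012, "dz": 0.005, "roll": 0, "jaw": 0.5},
    {"dx": 0.04, "dy": 0.015, "dz": 0.01, "roll": 0, "jaw": 0.5},
    {"dx": 0.04, "dy": 0.015, "dz": 0.01, "roll": 0, "jaw": 0.5},
    {"dx": 0.04, "dy": 0.015, "dz": 0.01, "roll": 0, "jaw": 0.5},
    {"dx": 0.04, "dy": 0.015, "dz": 0.01, "roll": 0, "jaw": 0.5},
    {"dx": 0.04, "dy": 0.015, "dz": 0.01, "roll": 0, "jaw": 0.5},
    {"dx": 0.04, "dy": 0.015, "dz": 0.01, "roll": 0, "jaw": 0.5},
    {"dx": 0.04, "dy": 0.015, "dz": 0.01, "roll": 0, "jaw": 0.5},
    {"dx": 0.03, "dy": 0.012, "dz": 0.005, "roll": 0, "jaw": 0.5},
    {"dx": 0.02, "dy": 0.01, "dz": 0, "roll": 0, "jaw": 0.5}
  ]
}}

```text
t: 7.6
eef_pos: [1.1036, 0.0149, 0.3537]
ee_rot: [-3.028, 0.41, -3.064]
force: [-0.1, -0.1, 0.4]
width: 0.0435
gripper_force: 0.0
```

```bash
cat >> st.py <<'E'
from scipy.spatial.transform import Rotation as Ro
R=Ro.from_euler("xyz",s["ee_rot"]).as_matrix(); z=R[:,2]; y=R[:,1]
print("lean",np.degrees(np.arccos(-z[2])).round(2),"z az",np.degrees(np.arctan2(z[1],z[0])).round(2),"y",y.round(3),"y az",np.degrees(np.arctan2(y[1],y[0])).round(2),"grasp pt",(s["eef_pos"]-.019*z).round(4))
E
python3 st.py
```

```text
7.6 [ 0.248  0.972  1.251  0.18  -1.464 -1.748] [1.1036 0.0149 0.3537] [-173.51   23.47 -175.53] 0.0435 [-0.1 -0.1  0.4]
lean 24.3 z az -11.48 y [-0.033  0.994 -0.104] y az 91.88 grasp pt [1.0959 0.0165 0.371 ]
```

>>> {"op": "servo_tool", "data": {
  "moves": [
    {"dx": 0, "dy": 0, "dz": 0.01, "roll": -9, "jaw": 0.5},
    {"dx": 0, "dy": 0, "dz": 0.01, "roll": -9, "jaw": 0.5},
    {"dx": 0, "dy": 0, "dz": 0.01, "roll": -9, "jaw": 0.5},
    {"dx": 0.02, "dy": 0, "dz": 0.01, "roll": 0, "jaw": 0.5},
    {"dx": 0.03, "dy": 0, "dz": 0.01, "roll": 0, "jaw": 0.5},
    {"dx": 0.03, "dy": 0, "dz": 0.01, "roll": 0, "jaw": 0.5},
    {"dx": 0.03, "dy": 0, "dz": 0.01, "roll": 0, "jaw": 0.5},
    {"dx": 0.03, "dy": 0, "dz": 0.01, "roll": 0, "jaw": 0.5},
    {"dx": 0.03, "dy": 0, "dz": 0.01, "roll": 0, "jaw": 0.5},
    {"dx": 0.02, "dy": 0, "dz": 0, "roll": 0, "jaw": 0.5}
  ]
}}

```text
t: 8.85
eef_pos: [1.1451, -0.0004, 0.3665]
ee_rot: [-3.075, 0.576, 2.765]
force: [0.4, 0.3, -0.3]
width: 0.0437
gripper_force: 0.0
```

```bash
python3 st.py
```

```text
8.85 [ 0.285  1.031  1.251  0.405 -1.373 -2.247] [ 1.1451e+00 -4.0000e-04  3.6650e-01] [-176.2    33.    158.44] 0.0437 [ 0.4  0.3 -0.3]
lean 33.2 z az -28.5 y [ 0.4    0.915 -0.056] y az 66.37 grasp pt [1.136  0.0045 0.3824]
```

>>> {"op": "servo_tool", "data": {
  "moves": [
    {"dx": 0, "dy": 0, "dz": 0, "roll": -9, "jaw": 0.5},
    {"dx": 0, "dy": 0, "dz": 0, "roll": -9, "jaw": 0.5},
    {"dx": 0, "dy": 0, "dz": 0, "roll": -9, "jaw": 0.5},
    {"dx": 0, "dy": 0, "dz": 0, "roll": -9, "jaw": 0.5},
    {"dx": -0.01, "dy": 0, "dz": 0, "roll": -9, "jaw": 0.5},
    {"dx": -0.03, "dy": 0, "dz": 0, "roll": -9, "jaw": 0.5},
    {"dx": -0.05, "dy": 0, "dz": 0, "roll": -9, "jaw": 0.5},
    {"dx": -0.05, "dy": 0, "dz": 0, "roll": -9, "jaw": 0.5},
    {"dx": -0.05, "dy": 0, "dz": 0, "roll": -9, "jaw": 0.5},
    {"dx": -0.05, "dy": 0, "dz": 0, "roll": -9, "jaw": 0.5}
  ]
}}

```text
t: 10.1
eef_pos: [0.8587, -0.1601, 0.4342]
ee_rot: [-2.818, 0.553, 1.749]
force: [0.3, -0.7, 0.2]
width: 0.0439
gripper_force: 0.0
```

```bash
python3 st.py
```

```text
10.1 [ 0.217  1.006  1.251  0.606 -2.12  -3.03 ] [ 0.8587 -0.1601  0.4342] [-161.48   31.71  100.19] 0.0439 [ 0.3 -0.7  0.2]
lean 36.23 z az -112.32 y [ 0.963  0.003 -0.27 ] y az 0.2 grasp pt [ 0.863  -0.1497  0.4495]
```

The last joint ran into its limit, so the half turn has to go the other way. First I'll pull outward to remove the sideways lean that caused.

>>> {"op": "servo_tool", "data": {
  "moves": [
    {"dx": 0, "dy": 0, "dz": 0, "roll": 8, "jaw": 0.5},
    {"dx": 0.02, "dy": 0, "dz": 0, "roll": 2, "jaw": 0.5},
    {"dx": 0.03, "dy": 0, "dz": 0, "roll": 0, "jaw": 0.5},
    {"dx": 0.04, "dy": 0, "dz": 0.01, "roll": 0, "jaw": 0.5},
    {"dx": 0.04, "dy": 0, "dz": 0.01, "roll": 0, "jaw": 0.5},
    {"dx": 0.04, "dy": 0, "dz": 0.01, "roll": 0, "jaw": 0.5},
    {"dx": 0.04, "dy": 0, "dz": 0.01, "roll": 0, "jaw": 0.5},
    {"dx": 0.04, "dy": 0, "dz": 0.01, "roll": 0, "jaw": 0.5},
    {"dx": 0.03, "dy": 0, "dz": 0.01, "roll": 0, "jaw": 0.5},
    {"dx": 0.02, "dy": 0, "dz": 0, "roll": 0, "jaw": 0.5}
  ]
}}

```text
t: 11.35
eef_pos: [0.984, -0.1736, 0.4008]
ee_rot: [-2.956, 0.664, 1.925]
force: [-0.1, -0.2, 0.4]
width: 0.0441
gripper_force: 0.0
```

```bash
python3 st.py
```

```text
11.35 [ 0.219  1.069  1.251  0.699 -1.813 -2.917] [ 0.984  -0.1736  0.4008] [-169.38   38.02  110.3 ] 0.0441 [-0.1 -0.2  0.4]
lean 39.26 z az -86.64 y [ 0.961  0.235 -0.145] y az 13.71 grasp pt [ 0.9833 -0.1616  0.4155]
```

>>> {"op": "servo_tool", "data": {
  "moves": [
    {"dx": 0.03, "dy": -0.01, "dz": 0.01, "roll": 0, "jaw": 0.5},
    {"dx": 0.04, "dy": -0.01, "dz": 0.01, "roll": 0, "jaw": 0.5},
    {"dx": 0.04, "dy": -0.01, "dz": 0.01, "roll": 0, "jaw": 0.5},
    {"dx": 0.04, "dy": -0.01, "dz": 0.01, "roll": 0, "jaw": 0.5},
    {"dx": 0.04, "dy": -0.01, "dz": 0.01, "roll": 0, "jaw": 0.5},
    {"dx": 0.03, "dy": -0.01, "dz": 0.01, "roll": 0, "jaw": 0.5},
    {"dx": 0.02, "dy": 0, "dz": 0, "roll": 0, "jaw": 0.5},
    {"dx": -0.02, "dy": 0, "dz": 0.01, "roll": 5, "jaw": 0.5},
    {"dx": -0.04, "dy": 0, "dz": 0.01, "roll": 10, "jaw": 0.5},
    {"dx": -0.04, "dy": 0, "dz": 0.01, "roll": 10, "jaw": 0.5}
  ]
}}

```text
t: 12.6
eef_pos: [1.0216, -0.2415, 0.413]
ee_rot: [-3.081, 0.777, 2.224]
force: [2.1, -0.7, 2.6]
width: 0.044
gripper_force: 0.0
```

```bash
python3 st.py
```

```text
12.6 [ 0.133  0.696  0.453  0.8   -1.095 -2.944] [ 1.0216 -0.2415  0.413 ] [-176.52   44.52  127.41] 0.044 [ 2.1 -0.7  2.6]
lean 44.63 z az -57.55 y [ 0.819  0.573 -0.043] y az 34.97 grasp pt [ 1.0144 -0.2302  0.4266]
```

>>> {"op": "servo_tool", "data": {
  "moves": [
    {"dx": -0.042, "dy": 0.029, "dz": 0, "roll": 10.5, "jaw": 0.5},
    {"dx": -0.042, "dy": 0.029, "dz": 0, "roll": 10.5, "jaw": 0.5},
    {"dx": -0.042, "dy": 0.029, "dz": 0, "roll": 10.5, "jaw": 0.5},
    {"dx": -0.042, "dy": 0.029, "dz": 0, "roll": 10.5, "jaw": 0.5},
    {"dx": -0.042, "dy": 0.029, "dz": 0, "roll": 10.5, "jaw": 0.5},
    {"dx": -0.042, "dy": 0.029, "dz": 0, "roll": 10.5, "jaw": 0.5},
    {"dx": -0.042, "dy": 0.029, "dz": 0, "roll": 10.5, "jaw": 0.5},
    {"dx": -0.042, "dy": 0.029, "dz": 0, "roll": 10.5, "jaw": 0.5},
    {"dx": -0.042, "dy": 0.029, "dz": 0, "roll": 10.5, "jaw": 0.5},
    {"dx": -0.042, "dy": 0.029, "dz": 0, "roll": 10.5, "jaw": 0.5}
  ]
}}

```text
t: 13.85
eef_pos: [0.6598, -0.0075, 0.4139]
ee_rot: [-3.076, 0.756, -2.508]
force: [-0.0, -2.1, -0.6]
width: 0.0434
gripper_force: 0.0
```

```bash
python3 st.py
```

```text
13.85 [ 0.079 -0.055 -0.126 -0.421 -0.841 -0.867] [ 0.6598 -0.0075  0.4139] [-176.26   43.32 -143.69] 0.0434 [-0.  -2.1 -0.6]
lean 43.45 z az 30.87 y [-0.555  0.831 -0.047] y az 123.74 grasp pt [ 0.6486 -0.0142  0.4277]
```

>>> {"op": "servo_tool", "data": {
  "moves": [
    {"dx": -0.006, "dy": 0.006, "dz": 0, "roll": 10.5, "jaw": 0.5},
    {"dx": -0.006, "dy": 0.006, "dz": 0, "roll": 10.5, "jaw": 0.5},
    {"dx": -0.006, "dy": 0.006, "dz": 0, "roll": 10.5, "jaw": 0.5},
    {"dx": -0.006, "dy": 0.006, "dz": 0, "roll": 10.5, "jaw": 0.5},
    {"dx": -0.006, "dy": 0.006, "dz": 0, "roll": 10.5, "jaw": 0.5},
    {"dx": -0.006, "dy": 0.006, "dz": -0.01, "roll": 10.5, "jaw": 0.5},
    {"dx": -0.006, "dy": 0.006, "dz": -0.01, "roll": 10.5, "jaw": 0.5},
    {"dx": -0.006, "dy": 0.006, "dz": -0.01, "roll": 10.5, "jaw": 0.5},
    {"dx": -0.006, "dy": 0.006, "dz": -0.01, "roll": 10.5, "jaw": 0.5},
    {"dx": -0.006, "dy": 0.006, "dz": -0.01, "roll": 10.5, "jaw": 0.5}
  ]
}}

```text
t: 15.1
eef_pos: [0.6015, 0.0501, 0.3619]
ee_rot: [-3.079, 0.753, -0.686]
force: [-0.5, -0.2, -1.2]
width: 0.044
gripper_force: 0.0
```

```bash
python3 st.py
```

```text
15.1 [ 0.031  0.543  0.619 -0.623 -2.126  0.625] [0.6015 0.0501 0.3619] [-176.4    43.14  -39.3 ] 0.044 [-0.5 -0.2 -1.2]
lean 43.26 z az 135.44 y [-0.665 -0.745 -0.046] y az -131.77 grasp pt [0.6108 0.041  0.3758]
```

>>> {"op": "servo_tool", "data": {
  "moves": [
    {"dx": -0.0055, "dy": 0.001, "dz": -0.02, "roll": 10.5, "jaw": 0.5},
    {"dx": -0.0055, "dy": 0.001, "dz": -0.02, "roll": 10.5, "jaw": 0.5},
    {"dx": -0.0055, "dy": 0.001, "dz": -0.02, "roll": 10.5, "jaw": 0.5},
    {"dx": -0.0055, "dy": 0.001, "dz": -0.02, "roll": 10.5, "jaw": 0.5},
    {"dx": -0.0055, "dy": 0.001, "dz": -0.02, "roll": 2.6, "jaw": 0.5},
    {"dx": -0.0055, "dy": 0.001, "dz": -0.025, "roll": 0, "jaw": 0.5},
    {"dx": -0.0055, "dy": 0.001, "dz": -0.025, "roll": 0, "jaw": 0.5},
    {"dx": -0.0055, "dy": 0.001, "dz": -0.025, "roll": 0, "jaw": 0.5},
    {"dx": -0.0055, "dy": 0.001, "dz": -0.025, "roll": 0, "jaw": 0.5},
    {"dx": -0.0055, "dy": 0.001, "dz": -0.015, "roll": 0, "jaw": 0.5}
  ]
}}

```text
t: 16.35
eef_pos: [0.5459, 0.0605, 0.1463]
ee_rot: [-3.079, 0.754, 0.088]
force: [-0.8, 0.7, 0.6]
width: 0.0438
gripper_force: 0.0
```

```bash
python3 st.py
python3 - <<'E'
from h import *
p,d,c=snap("wrist");q,_,c2=snap("scene");o=np.zeros((420,800,3),np.uint8)
o[:300,:400]=cv2.resize(p,(400,300));o[:420,400:]=cv2.resize(q[100:289,180:360],(400,420));cv2.imwrite("pics/w1.png",o[:,:,::-1])
np.savez("w1.npz",p=p,d=d,**c)
E
```

```text
16.35 [ 0.308  0.696  0.247 -0.22  -1.847  1.346] [0.5459 0.0605 0.1463] [-176.41   43.18    5.02] 0.0438 [-0.8  0.7  0.6]
lean 43.3 z az 179.78 y [ 0.045 -0.998 -0.046] y az -87.44 grasp pt [0.5589 0.0605 0.1601]
```

View pics/w1.png

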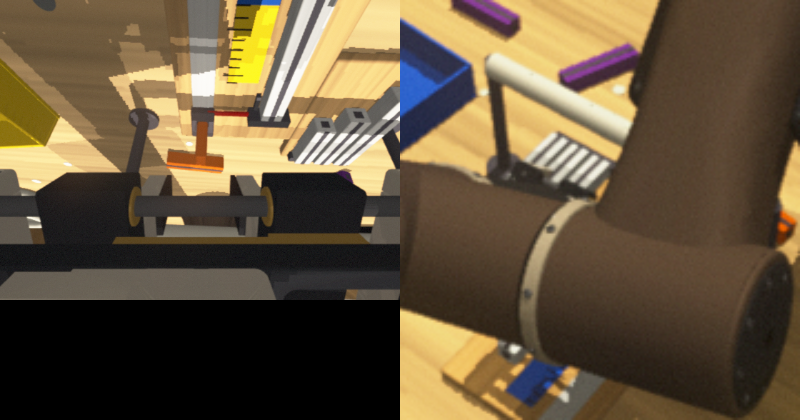

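The wrist view shows the orange handle at (203,135), centred between the fingers at (155..240), the red blade at (232,113), and nothing in the way. I'll advance along the tool axis and grip.

>>> {"op": "servo_tool", "data": {
  "moves": [
    {"dx": -0.0125, "dy": 0, "dz": -0.0135, "roll": 0, "jaw": 0.5},
    {"dx": -0.0125, "dy": 0, "dz": -0.0135, "roll": 0, "jaw": 0.5},
    {"dx": -0.0125, "dy": 0, "dz": -0.0135, "roll": 0, "jaw": 0.5},
    {"dx": -0.0125, "dy": 0, "dz": -0.0135, "roll": 0, "jaw": 0.5},
    {"dx": -0.0125, "dy": 0, "dz": -0.0135, "roll": 0, "jaw": 0.5},
    {"dx": -0.0125, "dy": 0, "dz": -0.0135, "roll": 0, "jaw": 0.5},
    {"dx": -0.0125, "dy": 0, "dz": -0.0135, "roll": 0, "jaw": 0.5},
    {"dx": 0, "dy": 0, "dz": 0, "roll": 0, "jaw": 0},
    {"dx": 0, "dy": 0, "dz": 0, "roll": 0, "jaw": 0},
    {"dx": 0, "dy": 0, "dz": 0, "roll": 0, "jaw": 0}
  ],
  "newtons": 30
}}

```text
t: 17.7
eef_pos: [0.4598, 0.0604, 0.0535]
ee_rot: [-3.078, 0.751, 0.088]
force: [-0.5, 0.8, 0.7]
width: 0.0191
gripper_force: 0.0
```

```bash
python3 st.py
python3 - <<'E'
from h import *
p,d,c=snap("wrist");cv2.imwrite("pics/w2.png",p[:,:,::-1]);np.savez("w2.npz",p=p,d=d,**c)
E
```

```text
17.7 [ 0.344  0.676 -0.041 -0.236 -1.575  1.378] [0.4598 0.0604 0.0535] [-176.37   43.04    5.03] 0.0191 [-0.5  0.8  0.7]
lean 43.16 z az 179.72 y [ 0.045 -0.998 -0.046] y az -87.45 grasp pt [0.4728 0.0604 0.0674]
```

View pics/w2.png

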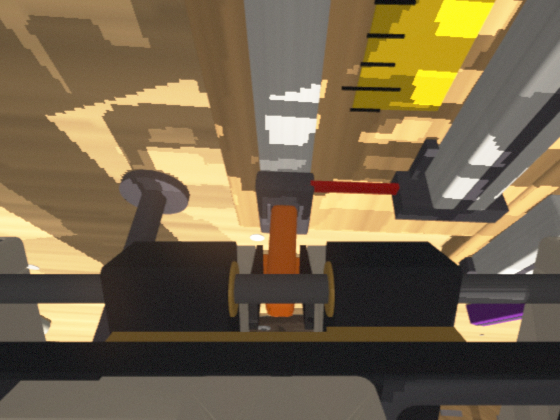

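The wrist view shows the handle at (284,255) between nearly shut fingers, with the red blade at (312..398,187) still home. I'll finish the grip and pull about 160 mm.

>>> {"op": "servo_tool", "data": {
  "moves": [
    {"dx": 0, "dy": 0, "dz": 0, "roll": 0, "jaw": 0},
    {"dx": 0, "dy": 0, "dz": 0, "roll": 0, "jaw": 0},
    {"dx": 0.015, "dy": 0.00075, "dz": 0, "roll": 0, "jaw": 0},
    {"dx": 0.02, "dy": 0.001, "dz": 0, "roll": 0, "jaw": 0},
    {"dx": 0.025, "dy": 0.00125, "dz": 0, "roll": 0, "jaw": 0},
    {"dx": 0.025, "dy": 0.00125, "dz": 0, "roll": 0, "jaw": 0},
    {"dx": 0.025, "dy": 0.00125, "dz": 0, "roll": 0, "jaw": 0},
    {"dx": 0.025, "dy": 0.00125, "dz": 0, "roll": 0, "jaw": 0},
    {"dx": 0.015, "dy": 0.00075, "dz": 0, "roll": 0, "jaw": 0},
    {"dx": 0.01, "dy": 0.0005, "dz": 0, "roll": 0, "jaw": 0}
  ],
  "newtons": 35
}}

```text
t: 19.0
eef_pos: [0.6168, 0.0682, 0.0535]
ee_rot: [-3.079, 0.76, 0.088]
force: [-8.8, 2.0, 6.5]
width: 0.0146
gripper_force: 35.0
```

```bash
python3 st.py
python3 - <<'E'
from h import *
p,d,c=snap("wrist");cv2.imwrite("pics/w3.png",p[:,:,::-1]);np.savez("w3.npz",p=p,d=d,**c)
E
```

```text
19.0 [ 0.291  0.891  0.408 -0.208 -1.823  1.368] [0.6168 0.0682 0.0535] [-176.4    43.52    5.05] 0.0146 [-8.8  2.   6.5]
lean 43.64 z az 179.83 y [ 0.045 -0.998 -0.046] y az -87.43 grasp pt [0.6299 0.0681 0.0672]
```

View pics/w3.png

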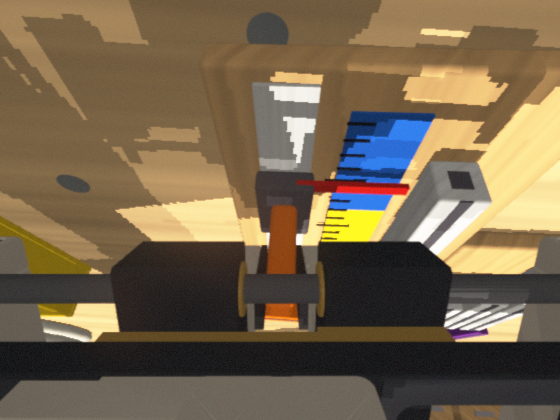

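```bash
cat > meas.py <<'E'
from h import *
a=np.array([.99876,.0497]); g=np.array([.0497,-.99876]); z0=np.array([.4973,-.0196])
def ms(f):
    c=np.load(f); p=c["p"]; hsv=cv2.cvtColor(p,cv2.COLOR_RGB2HSV); H,S,V=[hsv[...,i] for i in range(3)]
    m=((H<4)|(H>174))&(S>200)&(V>90); m[:,:310]=0; m[:150]=0;m[230:]=0; cols=[u for u in range(320,420) if m[:,u].sum()>3]
    e=np.array([[u,np.argmax(m[:,u])-.5] for u in cols]); X=ray(c,e,.026)[:,:2]-z0
    print(f,"tip u",cols[-1],"s fit",np.round(np.polyfit(X@g,X@a,1),4),"s med",np.median(X@a).round(4),"at tip",(X@a)[-5:].round(4),"gy",(X@g)[[0,-1]].round(4))
    W=cloud(c,c["d"]); q=W[...,:2]-z0; s=q@a; y=q@g
    for lo,hi in ((.02,.03),(.03,.0365)):
        k=(np.abs(y)<.014)&(W[...,2]>lo)&(W[...,2]<hi)&(s>.14)
        if k.any(): print("face s",np.percentile(s[k],[10,50,90]).round(4),k.sum(),"gy",np.percentile(y[k],[5,95]).round(4))
    k=(np.abs(y)<.014)&(W[...,2]>.0375)&(W[...,2]<.042)&(s>.1)
    if k.any(): print("top s max",np.percentile(s[k],[98,100]).round(4), "z",np.median(W[...,2][k]).round(4))
    return c
if __name__=="__main__":
    ms("w2.npz"); c=ms("w3.npz")
    g3=cv2.cvtColor(c["p"],cv2.COLOR_RGB2GRAY).astype(int)
    for u in (440,450,460,470): print(u,g3[155:212:2,u].tolist())
    print("pred top edge px 165:",ray(c,[[440,165],[470,165]],.039)[:,:2]@a-z0@a)
E
python3 meas.py
```

```text
w2.npz tip u 397 s fit [0.0052 0.0028] s med 0.0026 at tip [0.0029 0.0029 0.003  0.003  0.003 ] gy [-0.0628 -0.0253]
w3.npz tip u 407 s fit [-0.0261  0.1591] s med 0.1602 at tip [0.1597 0.1597 0.1598 0.1598 0.1598] gy [-0.0629 -0.0204]
face s [0.1491 0.1663 0.1673] 1280 gy [-0.0109  0.0109]
face s [0.1491 0.1663 0.1672] 911 gy [-0.0108  0.0107]
top s max [0.1668 0.1679] z 0.0394
440 [98, 97, 100, 109, 127, 131, 130, 128, 128, 128, 127, 126, 121, 126, 130, 133, 138, 135, 130, 129, 123, 121, 145, 203, 234, 238, 238, 239, 238]
450 [95, 95, 92, 103, 125, 127, 128, 125, 70, 51, 49, 49, 60, 75, 98, 114, 126, 126, 125, 128, 132, 129, 148, 201, 235, 235, 235, 237, 229]
460 [98, 98, 98, 99, 128, 125, 120, 123, 90, 51, 46, 51, 47, 47, 51, 48, 52, 110, 129, 123, 125, 122, 130, 82, 89, 97, 98, 94, 95]
470 [98, 98, 100, 105, 122, 128, 129, 134, 131, 116, 99, 72, 54, 51, 51, 48, 47, 86, 125, 127, 125, 129, 128, 62, 92, 118, 223, 239, 239]
pred top edge px 165: [0.19055615 0.19112051]
```

The wrist view shows the blade tip at (407,185) just short of the offcut's end face (433..487, 163..200). I'll measure the gap from the face edges.

Run:
```python
from meas import *
c=np.load("w3.npz"); W=cloud(c,c["d"])
g3=cv2.GaussianBlur(cv2.cvtColor(c["p"],cv2.COLOR_RGB2GRAY),(1,3),0).astype(float)
for u in (440,446,452,458,464,470,476):
    b=157+np.argmax(np.diff(g3[157:170,u])); t=190+np.argmax(np.abs(np.diff(g3[190:212,u])))
    print(u,b,t,"s bot",((ray(c,[[u,b+.5]],.015)[0,:2]-z0)@a).round(4),"s top",((ray(c,[[u,t+.5]],.039)[0,:2]-z0)@a).round(4))
for u in (385,395,403): 
    print([(((W[v,u,:2]-z0)@a).round(4),W[v,u,2].round(4)) for v in range(181,194,2)])
```

```text
440 161 200 s bot 0.1648 s top 0.1662
446 161 200 s bot 0.1649 s top 0.1664
452 161 210 s bot 0.1651 s top 0.1582
458 161 203 s bot 0.1652 s top 0.1643
464 161 210 s bot 0.1654 s top 0.1585
470 162 205 s bot 0.1648 s top 0.163
476 159 201 s bot 0.1671 s top 0.1664
[(np.float64(0.1509), np.float64(0.0176)), (np.float64(0.1572), np.float64(0.0236)), (np.float64(0.1578), np.float64(0.0253)), (np.float64(0.1571), np.float64(0.026)), (np.float64(0.1558), np.float64(0.0262)), (np.float64(0.1542), np.float64(0.0263)), (np.float64(0.1521), np.float64(0.0261))]
[(np.float64(0.1507), np.float64(0.0172)), (np.float64(0.1583), np.float64(0.0242)), (np.float64(0.1571), np.float64(0.0245)), (np.float64(0.1573), np.float64(0.0259)), (np.float64(0.157), np.float64(0.0269)), (np.float64(0.1548), np.float64(0.0265)), (np.float64(0.1523), np.float64(0.026))]
[(np.float64(0.1478), np.float64(0.0148)), (np.float64(0.1471), np.float64(0.0157)), (np.float64(0.157), np.float64(0.0243)), (np.float64(0.1571), np.float64(0.0256)), (np.float64(0.1568), np.float64(0.0266)), (np.float64(0.1555), np.float64(0.0269)), (np.float64(0.1522), np.float64(0.0258))]
```

>>> {"op": "servo_tool", "data": {
  "moves": [
    {"dx": 0.0085, "dy": 0.0004, "dz": 0, "roll": 0, "jaw": 0},
    {"dx": 0, "dy": 0, "dz": 0, "roll": 0, "jaw": 0},
    {"dx": 0, "dy": 0, "dz": 0, "roll": 0, "jaw": 0},
    {"dx": 0, "dy": 0, "dz": 0, "roll": 0, "jaw": 0},
    {"dx": 0, "dy": 0, "dz": 0, "roll": 0, "jaw": 0},
    {"dx": 0, "dy": 0, "dz": 0, "roll": 0, "jaw": 0},
    {"dx": 0, "dy": 0, "dz": 0, "roll": 0, "jaw": 0},
    {"dx": 0, "dy": 0, "dz": 0, "roll": 0, "jaw": 0},
    {"dx": 0, "dy": 0, "dz": 0, "roll": 0, "jaw": 0},
    {"dx": 0, "dy": 0, "dz": 0, "roll": 0, "jaw": 0}
  ]
}}

```text
t: 20.3
eef_pos: [0.6249, 0.0686, 0.0535]
ee_rot: [-3.079, 0.759, 0.088]
force: [-7.9, 1.4, 5.0]
width: 0.0143
gripper_force: 35.0
```

```bash
python3 st.py
python3 - <<'E'
from meas import *
p,d,c=snap("wrist");cv2.imwrite("pics/w4.png",p[:,:,::-1]);np.savez("w4.npz",p=p,d=d,**c)
c=ms("w4.npz"); W=cloud(c,c["d"])
hsv=cv2.cvtColor(c["p"],cv2.COLOR_RGB2HSV); m=((hsv[...,0]<4)|(hsv[...,0]>174))&(hsv[...,1]>200)
m[:,:330]=0; q=W[...,:2]-z0; k=m&(W[...,2]>.0235)&(W[...,2]<.026); print("blade face s",np.percentile((q@a)[k],[50,80,90,97]).round(4),"gy max",(q@g)[k].max().round(4))
for v in (0.,): pass
E
```

```text
20.3 [ 0.289  0.903  0.435 -0.208 -1.837  1.367] [0.6249 0.0686 0.0535] [-176.4    43.49    5.05] 0.0143 [-7.9  1.4  5. ]
lean 43.61 z az 179.82 y [ 0.045 -0.998 -0.046] y az -87.43 grasp pt [0.638  0.0685 0.0673]
w4.npz tip u 407 s fit [-0.0094  0.1676] s med 0.168 at tip [0.1678 0.1678 0.1678 0.1678 0.1679] gy [-0.0628 -0.0204]
face s [0.1493 0.1663 0.1673] 1143 gy [-0.0109  0.0107]
face s [0.1493 0.1662 0.1671] 854 gy [-0.0108  0.0108]
top s max [0.1668 0.168 ] z 0.0394
blade face s [0.1652 0.1656 0.1658 0.1662] gy max -0.019
```

>>> {"op": "servo_tool", "data": {
  "moves": [
    {"dx": 0.0005, "dy": 0, "dz": 0, "roll": 0, "jaw": 0},
    {"dx": 0, "dy": 0, "dz": 0, "roll": 0, "jaw": 0},
    {"dx": 0, "dy": 0, "dz": 0, "roll": 0, "jaw": 0},
    {"dx": 0, "dy": 0, "dz": 0, "roll": 0, "jaw": 0},
    {"dx": 0, "dy": 0, "dz": 0, "roll": 0, "jaw": 0.5},
    {"dx": 0, "dy": 0, "dz": 0, "roll": 0, "jaw": 0.5},
    {"dx": 0, "dy": 0, "dz": 0, "roll": 0, "jaw": 0.5},
    {"dx": 0, "dy": 0, "dz": 0, "roll": 0, "jaw": 0.5},
    {"dx": 0.005, "dy": 0, "dz": 0.005, "roll": 0, "jaw": 0.5},
    {"dx": 0.02, "dy": 0, "dz": 0.02, "roll": 0, "jaw": 0.5}
  ]
}}

```text
t: 21.6
eef_pos: [0.6523, 0.0688, 0.0778]
ee_rot: [-3.079, 0.755, 0.088]
force: [0.3, 0.5, 0.3]
width: 0.0435
gripper_force: 0.0
```

>>> {"op": "servo_tool", "data": {
  "moves": [
    {"dx": 0.005, "dy": -0.01, "dz": 0.04, "roll": 0, "jaw": 0.5},
    {"dx": 0.005, "dy": -0.02, "dz": 0.04, "roll": 0, "jaw": 0.5},
    {"dx": 0.005, "dy": -0.025, "dz": 0.04, "roll": 0, "jaw": 0.5},
    {"dx": 0.005, "dy": -0.025, "dz": 0.04, "roll": 0, "jaw": 0.5},
    {"dx": 0.005, "dy": -0.02, "dz": 0.03, "roll": 0, "jaw": 0.5},
    {"dx": 0.01, "dy": 0, "dz": 0.01, "roll": 0, "jaw": 0.5},
    {"dx": 0.01, "dy": 0, "dz": 0, "roll": 0, "jaw": 0.5},
    {"dx": 0.01, "dy": 0, "dz": 0, "roll": 0, "jaw": 0.5},
    {"dx": 0.01, "dy": 0, "dz": 0, "roll": 0, "jaw": 0.5},
    {"dx": 0.01, "dy": 0, "dz": 0, "roll": 0, "jaw": 0.5}
  ]
}}

```text
t: 22.85
eef_pos: [0.7282, -0.0315, 0.2783]
ee_rot: [-3.079, 0.752, 0.087]
force: [0.9, 0.1, 0.8]
width: 0.0437
gripper_force: 0.0
```

```bash
python3 st.py
python3 - <<'E'
from h import *
p,d,c=snap("top"); np.savez("top1.npz",p=p,d=d,**c); W=cloud(c,d); hsv=cv2.cvtColor(p,cv2.COLOR_RGB2HSV);H,S=hsv[...,0],hsv[...,1]
m=((H<8)|(H>173))&(S>170)&(W[...,2]>.01)&(W[...,2]<.05)&(W[...,0]>.4)&(W[...,0]<.75)&(abs(W[...,1])<.15); print("red",m.sum(),np.round(W[m].mean(0),4) if m.any() else "")
# bin rim/floor
b=np.load("top0.npz");W=cloud(b,b["d"]);hsv=cv2.cvtColor(b["p"],cv2.COLOR_RGB2HSV)
m=((hsv[...,0]>105)&(hsv[...,0]<125)&(hsv[...,1]>130)).astype(np.uint8);m[:,:360]=0;m[:160]=0;m[285:]=0;m[:,450:]=0
for lab,sel,z in(("all@rim",W[...,2]<.08,.055),("floor",W[...,2]<.012,.005)):
    uv=np.argwhere((m>0)&sel)[:,::-1]; r=cv2.minAreaRect(ray(b,uv,z)[:,:2].astype(np.float32)*1000); print(lab,len(uv),r)
m2=(W[...,2]>.06)&(W[...,2]<.1)&(W[...,0]>.6)&(W[...,0]<.85)&(W[...,1]<-.1)&(W[...,1]>-.3);print("jar",W[m2].mean(0).round(3))
E
```

```text
22.85 [ 0.159  0.998  1.132 -0.175 -2.445  1.383] [ 0.7282 -0.0315  0.2783] [-176.39   43.11    5.01] 0.0437 [0.9 0.1 0.8]
lean 43.23 z az 179.74 y [ 0.044 -0.998 -0.046] y az -87.46 grasp pt [ 0.7412 -0.0315  0.2922]
red 0 
all@rim 3402 ((507.8779296875, -385.7095642089844), (138.55801391601562, 236.66026306152344), 87.26828002929688)
floor 3035 ((509.61981201171875, -396.1898193359375), (118.4361343383789, 229.36814880371094), 87.47381591796875)
jar [ 0.722 -0.234  0.082]
```

>>> {"op": "servo_tool", "data": {
  "moves": [
    {"dx": 0.01, "dy": 0, "dz": 0, "roll": 0, "jaw": 0.5},
    {"dx": 0.01, "dy": 0, "dz": 0, "roll": 0, "jaw": 0.5},
    {"dx": 0.015, "dy": 0, "dz": 0, "roll": 0, "jaw": 0.5},
    {"dx": 0.025, "dy": 0, "dz": 0, "roll": 0, "jaw": 0.5},
    {"dx": 0.04, "dy": 0, "dz": 0.005, "roll": 0, "jaw": 0.5},
    {"dx": 0.05, "dy": 0, "dz": 0.01, "roll": 0, "jaw": 0.5},
    {"dx": 0.06, "dy": 0, "dz": 0.01, "roll": 0, "jaw": 0.5},
    {"dx": 0.06, "dy": 0, "dz": 0.01, "roll": 0, "jaw": 0.5},
    {"dx": 0.06, "dy": 0, "dz": 0.01, "roll": 0, "jaw": 0.5},
    {"dx": 0.06, "dy": 0, "dz": 0.01, "roll": 0, "jaw": 0.5}
  ]
}}

```text
t: 24.15
eef_pos: [0.8095, -0.0346, 0.2217]
ee_rot: [3.138, 0.563, 0.081]
force: [0.4, 0.6, -0.4]
width: 0.0438
gripper_force: 0.0
```

```bash
python3 st.py
```

```text
24.15 [ 0.174  1.088  1.251 -0.061 -2.293  1.451] [ 0.8095 -0.0346  0.2217] [179.79  32.23   4.63] 0.0438 [ 0.4  0.6 -0.4]
lean 32.23 z az -174.99 y [ 0.083 -0.997  0.003] y az -85.27 grasp pt [ 0.8196 -0.0337  0.2378]
```

>>> {"op": "servo_tool", "data": {
  "moves": [
    {"dx": 0.06, "dy": 0.006, "dz": 0.015, "roll": 0, "jaw": 0.5},
    {"dx": 0.06, "dy": 0.006, "dz": 0.015, "roll": 0, "jaw": 0.5},
    {"dx": 0.06, "dy": 0.006, "dz": 0.015, "roll": 0, "jaw": 0.5},
    {"dx": 0.06, "dy": 0.006, "dz": 0.015, "roll": 0, "jaw": 0.5},
    {"dx": 0.06, "dy": 0.006, "dz": 0.015, "roll": 0, "jaw": 0.5},
    {"dx": 0.06, "dy": 0.006, "dz": 0.015, "roll": 0, "jaw": 0.5},
    {"dx": 0.06, "dy": 0.006, "dz": 0.015, "roll": 0, "jaw": 0.5},
    {"dx": 0.06, "dy": 0.006, "dz": 0.015, "roll": 0, "jaw": 0.5},
    {"dx": 0.05, "dy": 0.005, "dz": 0.01, "roll": 0, "jaw": 0.5},
    {"dx": 0.03, "dy": 0.003, "dz": 0.005, "roll": 0, "jaw": 0.5}
  ]
}}

```text
t: 25.4
eef_pos: [0.9324, 0.0052, 0.1956]
ee_rot: [3.054, 0.207, 0.099]
force: [-0.1, -0.9, 0.2]
width: 0.0434
gripper_force: 0.0
```

```bash
python3 st.py
```

```text
25.4 [ 0.237  1.089  1.25   0.063 -1.948  1.459] [0.9324 0.0052 0.1956] [174.99  11.84   5.68] 0.0434 [-0.1 -0.9  0.2]
lean 12.85 z az -151.17 y [ 0.117 -0.989  0.086] y az -83.28 grasp pt [0.9361 0.0072 0.2141]
```

>>> {"op": "servo_tool", "data": {
  "moves": [
    {"dx": 0.01, "dy": 0, "dz": 0.01, "roll": -10, "jaw": 0.5},
    {"dx": 0.02, "dy": 0, "dz": 0.01, "roll": -10, "jaw": 0.5},
    {"dx": 0.03, "dy": 0, "dz": 0.01, "roll": -10, "jaw": 0.5},
    {"dx": 0.04, "dy": 0, "dz": 0.01, "roll": -10, "jaw": 0.5},
    {"dx": 0.05, "dy": 0, "dz": 0.01, "roll": -8, "jaw": 0.5},
    {"dx": 0.05, "dy": 0, "dz": 0.01, "roll": 0, "jaw": 0.5},
    {"dx": 0.04, "dy": 0, "dz": 0.01, "roll": 0, "jaw": 0.5},
    {"dx": 0.02, "dy": 0, "dz": 0.01, "roll": 0, "jaw": 0.5},
    {"dx": -0.02, "dy": 0, "dz": 0.01, "roll": 8, "jaw": 0.5},
    {"dx": -0.04, "dy": 0, "dz": 0.01, "roll": 10, "jaw": 0.5}
  ]
}}

```text
t: 26.65
eef_pos: [0.9301, 0.0038, 0.2156]
ee_rot: [-3.137, 0.037, -0.41]
force: [1.9, 0.9, 1.7]
width: 0.0437
gripper_force: 0.0
```

```bash
python3 st.py
```

```text
26.65 [ 0.201  0.868  0.891 -0.025 -1.622  0.958] [0.9301 0.0038 0.2156] [-179.76    2.14  -23.52] 0.0437 [1.9 0.9 1.7]
lean 2.15 z az 150.04 y [-0.399 -0.917 -0.004] y az -113.53 grasp pt [0.9308 0.0034 0.2346]
```

>>> {"op": "servo_tool", "data": {
  "moves": [
    {"dx": -0.035, "dy": -0.002, "dz": 0, "roll": 2.64, "jaw": 0.6},
    {"dx": -0.035, "dy": -0.002, "dz": 0, "roll": 2.64, "jaw": 0.6},
    {"dx": -0.035, "dy": -0.002, "dz": -0.01, "roll": 2.64, "jaw": 0.6},
    {"dx": -0.035, "dy": -0.002, "dz": -0.01, "roll": 2.64, "jaw": 0.6},
    {"dx": -0.035, "dy": -0.002, "dz": -0.015, "roll": 2.64, "jaw": 0.6},
    {"dx": -0.035, "dy": -0.002, "dz": -0.015, "roll": 2.64, "jaw": 0.6},
    {"dx": -0.035, "dy": -0.002, "dz": -0.015, "roll": 2.64, "jaw": 0.6},
    {"dx": -0.035, "dy": -0.002, "dz": -0.015, "roll": 2.64, "jaw": 0.6},
    {"dx": -0.035, "dy": -0.002, "dz": -0.015, "roll": 2.64, "jaw": 0.6},
    {"dx": -0.035, "dy": -0.001, "dz": -0.02, "roll": 2.64, "jaw": 0.6}
  ]
}}

```text
t: 27.9
eef_pos: [0.58, -0.0151, 0.1041]
ee_rot: [-3.136, 0.033, 0.047]
force: [0.5, 1.0, 0.7]
width: 0.0524
gripper_force: 0.0
```

```bash
python3 st.py
python3 - <<'E'
from h import *
p,d,c=snap("wrist");cv2.imwrite("pics/w5.png",p[:,:,::-1]);np.savez("w5.npz",p=p,d=d,**c)
E
```

```text
27.9 [ 0.301  0.332 -0.325 -0.017 -0.945  1.327] [ 0.58   -0.0151  0.1041] [-179.67    1.91    2.71] 0.0524 [0.5 1.  0.7]
lean 1.93 z az 172.89 y [ 0.047 -0.999 -0.006] y az -87.31 grasp pt [ 0.5806 -0.0152  0.1231]
```

View pics/w5.png

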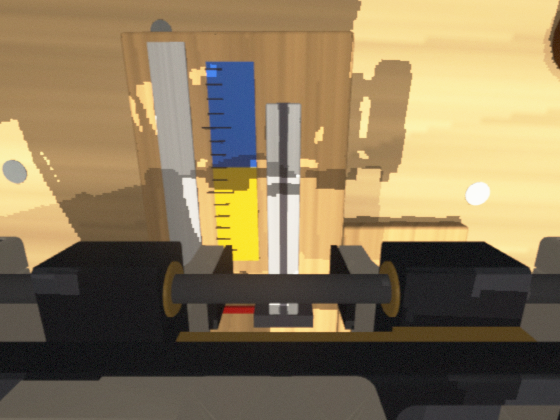

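The wrist view shows the offcut (268..300, 105..315) centred between the fingers (232..332), with the red blade back home at (237,310). I'll descend and grip.

>>> {"op": "servo_tool", "data": {
  "moves": [
    {"dx": 0, "dy": 0, "dz": -0.02, "roll": 0, "jaw": 0.6},
    {"dx": 0, "dy": 0, "dz": -0.025, "roll": 0, "jaw": 0.6},
    {"dx": 0, "dy": 0, "dz": -0.02, "roll": 0, "jaw": 0.6},
    {"dx": 0, "dy": 0, "dz": -0.015, "roll": 0, "jaw": 0.6},
    {"dx": 0, "dy": 0, "dz": -0.005, "roll": 0, "jaw": 0.2},
    {"dx": 0, "dy": 0, "dz": 0, "roll": 0, "jaw": 0.1},
    {"dx": 0, "dy": 0, "dz": 0, "roll": 0, "jaw": 0.1},
    {"dx": 0, "dy": 0, "dz": 0, "roll": 0, "jaw": 0.1},
    {"dx": 0, "dy": 0, "dz": 0, "roll": 0, "jaw": 0.1},
    {"dx": 0, "dy": 0, "dz": 0, "roll": 0, "jaw": 0.1}
  ],
  "newtons": 30
}}

```text
t: 29.2
eef_pos: [0.581, -0.0152, 0.0191]
ee_rot: [-3.136, 0.035, 0.045]
force: [-1.0, 0.3, 6.9]
width: 0.0236
gripper_force: 30.0
```

>>> {"op": "servo_tool", "data": {
  "moves": [
    {"dx": 0, "dy": 0, "dz": 0.015, "roll": 0, "jaw": 0.1},
    {"dx": 0, "dy": 0, "dz": 0.035, "roll": 0, "jaw": 0.1},
    {"dx": 0, "dy": 0, "dz": 0.04, "roll": 0, "jaw": 0.1},
    {"dx": 0, "dy": -0.02, "dz": 0.03, "roll": 0, "jaw": 0.1},
    {"dx": 0, "dy": -0.045, "dz": 0.01, "roll": -1, "jaw": 0.1},
    {"dx": 0, "dy": -0.055, "dz": 0, "roll": -1, "jaw": 0.1},
    {"dx": 0, "dy": -0.055, "dz": 0, "roll": -1, "jaw": 0.1},
    {"dx": 0, "dy": -0.055, "dz": 0, "roll": -1, "jaw": 0.1},
    {"dx": 0, "dy": -0.055, "dz": 0, "roll": -1, "jaw": 0.1},
    {"dx": 0, "dy": -0.045, "dz": 0, "roll": -0.6, "jaw": 0.1}
  ]
}}

```text
t: 30.45
eef_pos: [0.5798, -0.3472, 0.1489]
ee_rot: [-3.136, 0.036, -0.054]
force: [1.0, 0.2, -2.0]
width: 0.0237
gripper_force: 30.0
```

>>> {"op": "servo_tool", "data": {
  "moves": [
    {"dx": -0.015, "dy": -0.025, "dz": 0, "roll": 0, "jaw": 0.1},
    {"dx": -0.025, "dy": -0.015, "dz": 0, "roll": 0, "jaw": 0.1},
    {"dx": -0.022, "dy": 0, "dz": 0, "roll": 0, "jaw": 0.1},
    {"dx": -0.01, "dy": 0, "dz": -0.01, "roll": 0, "jaw": 0.1},
    {"dx": 0, "dy": 0, "dz": -0.02, "roll": 0, "jaw": 0.1},
    {"dx": 0, "dy": 0, "dz": -0.02, "roll": 0, "jaw": 0.1},
    {"dx": 0, "dy": 0, "dz": -0.02, "roll": 0, "jaw": 0.1},
    {"dx": 0, "dy": 0, "dz": -0.01, "roll": 0, "jaw": 0.1},
    {"dx": 0, "dy": 0, "dz": 0, "roll": 0, "jaw": 0.1},
    {"dx": 0, "dy": 0, "dz": 0, "roll": 0, "jaw": 0.1}
  ]
}}

```text
t: 31.7
eef_pos: [0.509, -0.3853, 0.0691]
ee_rot: [-3.137, 0.035, -0.052]
force: [0.7, 0.9, -0.7]
width: 0.0236
gripper_force: 30.0
```

```bash
python3 st.py
python3 - <<'E'
from h import *
p,d,c=snap("wrist");q,_,_=snap("scene");o=np.zeros((420,800,3),np.uint8)
o[:300,:400]=cv2.resize(p,(400,300));o[:,400:]=cv2.resize(q[60:270,80:280],(400,420));cv2.imwrite("pics/w6.png",o[:,:,::-1])
E
```

```text
31.7 [-0.34   0.451 -0.236  0.006 -0.918  1.854] [ 0.509  -0.3853  0.0691] [-179.72    1.99   -2.99] 0.0236 [ 0.7  0.9 -0.7]
lean 2.01 z az 168.92 y [-0.052 -0.999 -0.005] y az -93.0 grasp pt [ 0.5096 -0.3855  0.0881]
```

View pics/w6.png

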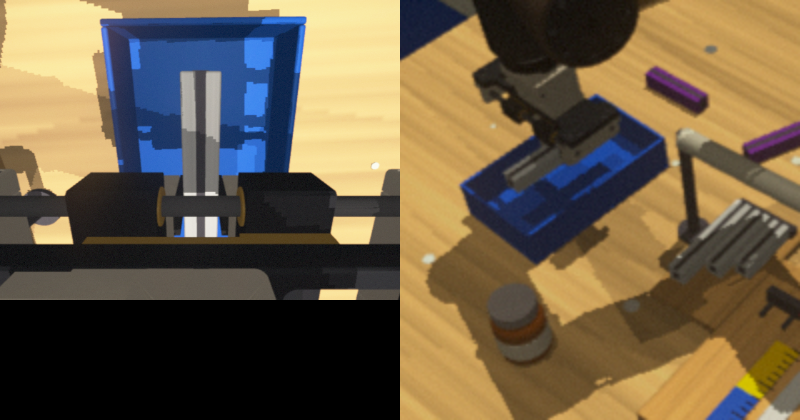

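The view shows the offcut (180..220, 70..230) centred in the blue bin, with the hand clear of the walls. I'll lower it slowly until it touches.

>>> {"op": "servo_tool", "data": {
  "moves": [
    {"dx": 0, "dy": 0, "dz": -0.015, "roll": 0, "jaw": 0.1},
    {"dx": 0, "dy": 0, "dz": -0.015, "roll": 0, "jaw": 0.1},
    {"dx": 0, "dy": 0, "dz": -0.013, "roll": 0, "jaw": 0.1},
    {"dx": 0, "dy": 0, "dz": -0.008, "roll": 0, "jaw": 0.1},
    {"dx": 0, "dy": 0, "dz": -0.004, "roll": 0, "jaw": 0.1},
    {"dx": 0, "dy": 0, "dz": -0.002, "roll": 0, "jaw": 0.1},
    {"dx": 0, "dy": 0, "dz": -0.0015, "roll": 0, "jaw": 0.1},
    {"dx": 0, "dy": 0, "dz": -0.001, "roll": 0, "jaw": 0.1},
    {"dx": 0, "dy": 0, "dz": 0, "roll": 0, "jaw": 0.1},
    {"dx": 0, "dy": 0, "dz": 0, "roll": 0, "jaw": 0.1}
  ]
}}

```text
t: 33.05
eef_pos: [0.5088, -0.3854, 0.0094]
ee_rot: [-3.137, 0.035, -0.052]
force: [-0.7, -0.0, 2.1]
width: 0.0237
gripper_force: 30.0
```

>>> {"op": "servo_tool", "data": {
  "moves": [
    {"dx": 0, "dy": 0, "dz": -0.0005, "roll": 0, "jaw": 0.1},
    {"dx": 0, "dy": 0, "dz": 0, "roll": 0, "jaw": 0.1},
    {"dx": 0, "dy": 0, "dz": 0, "roll": 0, "jaw": 0.5},
    {"dx": 0, "dy": 0, "dz": 0, "roll": 0, "jaw": 0.5},
    {"dx": 0, "dy": 0, "dz": 0, "roll": 0, "jaw": 0.5},
    {"dx": 0, "dy": 0, "dz": 0.01, "roll": 0, "jaw": 0.5},
    {"dx": 0, "dy": 0, "dz": 0.03, "roll": 0, "jaw": 0.5},
    {"dx": 0, "dy": 0, "dz": 0.05, "roll": 0, "jaw": 0.5},
    {"dx": 0, "dy": 0, "dz": 0.05, "roll": 0, "jaw": 0.5},
    {"dx": 0, "dy": 0, "dz": 0.03, "roll": 0, "jaw": 0.5}
  ]
}}

```text
t: 34.3
eef_pos: [0.5092, -0.3858, 0.1823]
ee_rot: [-3.138, 0.032, -0.052]
force: [0.2, -0.2, -0.3]
width: 0.0435
gripper_force: 0.0
```

```bash
python3 st.py
python3 - <<'E'
from h import *
p,d,c=snap("wrist");q,_,_=snap("scene");o=np.zeros((420,800,3),np.uint8)
o[:300,:400]=cv2.resize(p,(400,300));o[:,400:]=cv2.resize(q[90:300,110:310],(400,420));cv2.imwrite("pics/w7.png",o[:,:,::-1])
W=cloud(c,d); k=(abs(W[...,1]+.386)<.01)&(W[...,2]>.015)&(W[...,2]<.045)&(W[...,0]>.5)&(W[...,0]<.6); print(k.sum(),np.percentile(W[...,2][k],[5,50,95]).round(4))
E
```

```text
34.3 [-0.34   0.347 -0.112  0.006 -1.143  1.856] [ 0.5092 -0.3858  0.1823] [-179.79    1.83   -3.01] 0.0435 [ 0.2 -0.2 -0.3]
lean 1.85 z az 170.32 y [-0.053 -0.999 -0.004] y az -93.01 grasp pt [ 0.5098 -0.3859  0.2013]
1888 [0.0283 0.0294 0.0306]
```

View pics/w7.png

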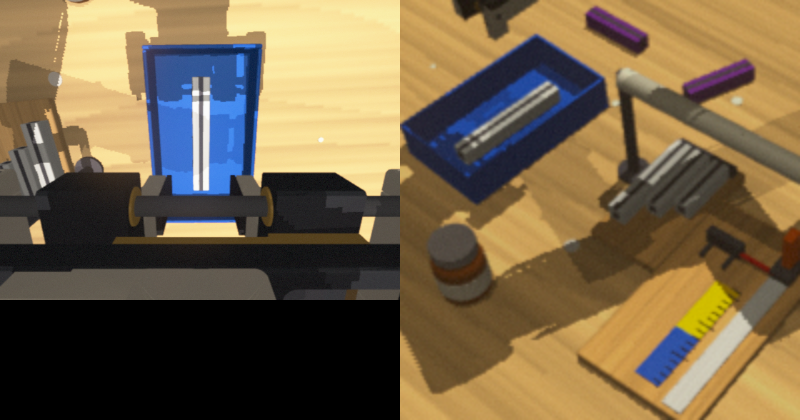

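The views show the offcut lying flat in the blue bin at (200,135), its top at 29 mm as expected. The pointer is home at (765,262), the jar and waiting offcuts haven't moved, and the gripper is clear. I'll hand the job in.

```bash
python3 -c "
from station import *
print(job_done())"
```

```text
the job is handed in; nothing more can be done
None
```

The job is handed in at 34 s of the 58 s allowed: the lane offcut (rail_d, 165 mm) was read in the blue zone with the pointer held about 1 mm short of its end for over a second, the pointer ran home, and the offcut was set down flat in the blue bin; the jar, waiting offcuts and lamp were left alone, but early on, at the reach limit and touching nothing, the wrist sensor read about 180 N (limit 120) and joint 3 read 1.252 (limit 1.25), which may count against it.

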